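# Press the reference flask into the sprung ring cradle and hold it

### The job

Pick the amber flask with the red stopper out of the parts tray, set it upright in the orange sprung ring of the cradle and press it straight down until the ring has sunk clearly more than half of its travel, without ramming it hard against the stop. Finish while still holding the flask pressed down there, because the springs push it back up when let go. Leave the spare flask and everything else in the tray and on the bench where it is.

Things in the scene. Friction and masses are not known exactly. Their poses are not given: they have to be found in the camera images.
- flask_center (a point): The flask to take: amber glass, red cylindrical stopper. 100 mm tall, stands upright on a flat foot 32 mm across. Ball-shaped bulb 56 mm across with its centre 23 mm above the foot; thin neck 22 mm across; stopper 30 mm across from 68 mm above the foot to the top at 100 mm (grip the stopper). This point is on its axis 50 mm above the foot, z axis up along the flask. Mass 0.17 to 0.35 kg.
- spare_flask_center (a point): A second flask of the same shape and size, clear glass with a blue stopper, standing in the same tray: leave it. Point on its axis 50 mm above its foot.
- tray: Grey open parts tray, fixed, 220 x 220 mm outside, walls 35 mm high and 5 mm thick, floor 5 mm thick. Origin at the centre of its underside on the bench, x and y along its sides. Five loose things stand or lie in it: four standing in the corners of a square of about 110 mm (which is where varies) and a bar in the middle.
- cradle: Fixed cradle: grey base plate 130 x 130 x 20 mm with a copper disc at its middle and three upright guide posts 46 mm from the axis, their tops 76 mm above the bench, each with a coil spring. Origin at the centre of its underside on the bench. The orange ring rides on the posts.
- ring_seat (a point): Centre of the orange ring, in the middle of its thickness; 62 mm above the bench when not pressed; moves down with the ring. The ring is a round bar 8 mm thick with a clear opening of 44 mm; the flask's bulb sits in it, the bulb centre then 18.5 mm above this point (so the flask's foot 4.5 mm below it, its 50 mm point 45.5 mm above it).
- ring (a joint): How far the ring is pressed down, in m: 0 up, 0.024 at the stop. The springs resist with about 5 N at the start of the travel and 14 N at the stop (0.35 N per mm), and push the ring back up when released.
- brass_insert: Brass stepped plug, 40 mm across and 40 mm tall, standing in the tray; leave it. Origin under its centre.
- alu_insert: Aluminium stepped plug, 36 mm across and 45 mm tall, standing in the tray; leave it. Origin under its centre.
- gauge_bar: Steel bar 80 x 12 x 12 mm lying in the middle of the tray along its own x; leave it. Origin under its centre.
- screwdriver: Screwdriver, 170 mm long, lying on the bench beyond the tray and the cradle; leave it.
- paste_jar: Small jar, 52 mm across and 60 mm tall, on the bench; leave it. Origin under its centre.
- tape_roll: Black roll 76 mm across and 19 mm tall, lying on the bench; leave it. Origin under its centre.
Things that resemble listed ones, but are neither listed nor needed, are in the scene too. There is more than one size of the part that bears flask_center; the job needs the larger. Leave any blue or brown look-alike of the cradle alone.

How it is judged:
By the outcome, as a careful person would: the job done as asked, in the order asked, and still so for the second after the job is handed in, while the arm keeps its last pose, push and grip.
It also fails if it takes over 45 s, if anything falls off the work surface, if the arm or the gripper's body presses on something with over 40 N, if the wrist force passes 120 N, or if a joint passes its speed limit or range.

### The arm

A 6-joint arm with a two-finger parallel gripper is mounted at the origin on the work surface. World frame = base frame: x ahead of the robot, y to its left, z up, the work surface at z = 0. Lengths are in mm, angles in rad, forces in N, time in s.
With the tool pointing down it reaches from about 350 to 875 mm from the base axis. Payload 4.2 kg.
Tool frame: the origin (TCP) lies between the finger pads; the fingertips stand 11 mm ahead of it and the grasp point (between the pads) lies 8 mm behind it; z points along the fingers, y is the direction in which the jaws open and shut (so a half turn about z gives the same grasp; the last joint's range is limited). The gripper opens to 85 mm and grips with 20 to 120 N. Pads are 22 mm wide; open, the fingers measure 114 mm over their backs; the gripper's body (76 mm by 85 mm) begins 54 mm behind the grasp point. The pads swing forward as they close: fully open they stand 13 mm farther back than shut.
Start: joints at [1.524, 0.385, 0.008, 0, -1.194, -0.259], TCP at [188.128, 595.993, 204.112] pointing down, gripper open.
Joint ranges: [-3.14, 3.14], [-1.21, 2.06], [-1.07, 1.41], [-3.16, 2.05], [-2.99, -0.16], [-3.1, 3.1]. Speed limits (rad/s): [2.79, 2.79, 3.14, 3.14, 3.14, 3.14].

### API

Orientations are given as a unit quaternion [x, y, z, w].
In Python, from bench import * gives the robot as it stands. The module is installed in compiled form; this text tells all that it offers.
- The arm moves only by the tool drive_tool, never from a script. Its argument "increments" is a list of rows, each a list of 3 entries, a list of its own where there are three numbers: the gripper command: -1 is shut, 1 is fully open, values between are in proportion, then the shift along the tool's x, y, z scaled (see below), then the turn about the tool's z scaled (see below). In form: [[hand, [tx, ty, tz], turn], ...]. A call has 1 to 20 rows; each row shifts and turns the commanded pose from where the row before left it, along the tool's axes as they then stand; what a row does not reach is not made up. The controller multiplies each number of a shift by 0.3 m and each number of a turn by 2 rad. A row lasts 1/8 s, in which the tool goes at most 62.5 mm and 10.7 degrees, less where a joint would pass 70% of its speed; a pose out of reach is approached as far as the arm can. A call with a number of a shift or a turn outside -1 to 1 is refused whole. A call with a gripper value outside its range is refused whole. The fingers move at their own pace and stop on an object; the grip force is fixed at half the most. Time passes only in rows, so rows that do not move let the fingers close. It gives the time, the measured TCP pose, the force and the opening at its end, in the units of the state.
- read_state(): the state, without advancing time (a new reading comes with each control period).
- get_image(name): name is "scene" or "top"; returns the picture (420x560x3 uint8, red, green, blue); there is no depth.
- calibration(name): a dict with "fovy" (degrees; the focal length in pixels is half the picture's height over the tangent of half this angle, whatever the lens; pixels are square), "cx", "cy" (the principal point, pixels), "R" (3x3) and "t" (3): a world point X has camera coordinates R X + t. Camera axes: x right, y down, z forward; pixel columns grow to the right and rows downward; lengths in mm; the calibration is good to about 2 mm. A picture is of the moment at which its call begins. calibration takes no time and is no camera call.
- job_done(): hands the job in, once; it reports no verdict.
The state is a dict: "clock": time; "joints": joint angles; "joint_vel": joint speeds; "joint_efforts": joint torques, N m; "position": TCP position; "ee_rot": TCP orientation; "contact_force": force on the tool from outside, world axes, zero at the start; "wrist_torque": the same for the moment, N m; "gripper_width": finger opening in mm.
Only numpy, scipy, OpenCV 4.12 (cv2) and the standard library are available. Lean on these libraries where they do the work, as an engineer would, in place of code of your own. Each camera call takes 0.05 s, during which the arm holds its last target.

## Working session

There is one attempt and no reset: what is moved stays moved. The work goes in short steps, Python scripts to look and compute and a tool call to move; the robot and the scene stay as the last step left them, time stands still between calls to the robot, and variables do not carry over. Pictures are saved under pics/ and viewed, and the job is handed in when it is done.

Besides the shell and the picture viewer there is one more tool, called after "Request:" by a JSON object that holds its "method" and its "body". drive_tool: Moves the arm, as the interface text tells. Shifts and turns lie within -1 to 1; 1 stands for 0.3 m of shift or 2 rad of turn. Its arguments: {"type":"object","properties":{"increments":{"type":"array"}},"required":["increments"]}

```bash
mkdir -p pics; python3 - <<'E'
from bench import *
import cv2
s=read_state();print({k:s[k] for k in s})
for n in("scene","top"):
    im=get_image(n);cv2.imwrite(f"pics/{n}0.png",im[:,:,::-1]);c=calibration(n);print(n,c)
E
```

```text
{'clock': 0.0, 'joints': array([ 1.52360741e+00,  3.85587314e-01,  6.60684169e-03, -5.17569997e-04,
       -1.19402672e+00, -2.58598221e-01]), 'joint_vel': array([-0.00058111, -0.00085491, -0.00092828, -0.00033401, -0.00073039,
       -0.00017055]), 'joint_efforts': array([-6.51799928e-04, -3.92291486e+01,  1.88401580e+01,  4.18607309e+00,
       -4.63016637e-03,  3.71000963e-07]), 'position': array([187.93770836, 595.37944674, 202.99292377]), 'ee_rot': array([ 9.88319352e-01, -1.52392844e-01, -1.22553427e-04,  1.12464085e-03]), 'contact_force': array([-0.35416305, -0.34484982,  0.40175941]), 'wrist_torque': array([-0.01816144, -0.03200488, -0.02341456]), 'gripper_width': 85.26148361204234}
scene {'fovy': 47.48191882028654, 'cx': 278.7428204211419, 'cy': 213.95178011333869, 'R': array([[ 0.30830486,  0.95098841, -0.02385689],
       [ 0.49833708, -0.18281842, -0.84748899],
       [-0.81031368,  0.2493962 , -0.5302766 ]]), 't': array([-250.82655813, -191.38610234, 1605.10267047])}
top {'fovy': 57.036856195100945, 'cx': 279.39107312621894, 'cy': 206.1350850902223, 'R': array([[ 1.52782349e-02, -9.99879585e-01,  2.71868318e-03],
       [-9.89724699e-01, -1.55095543e-02, -1.42142442e-01],
       [ 1.42167492e-01, -5.19062269e-04, -9.89842480e-01]]), 't': array([  81.96829692,  566.4055007 , 1097.45683855])}
```

View pics/scene0.png

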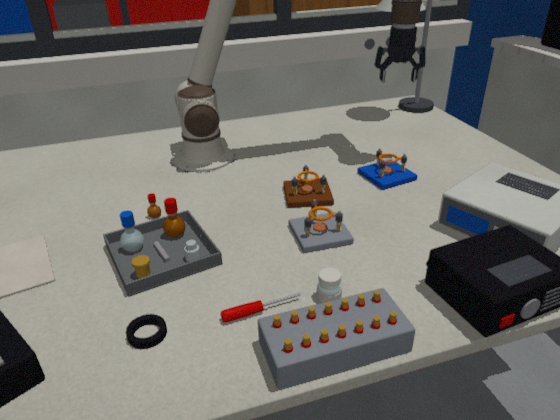

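View pics/top0.png

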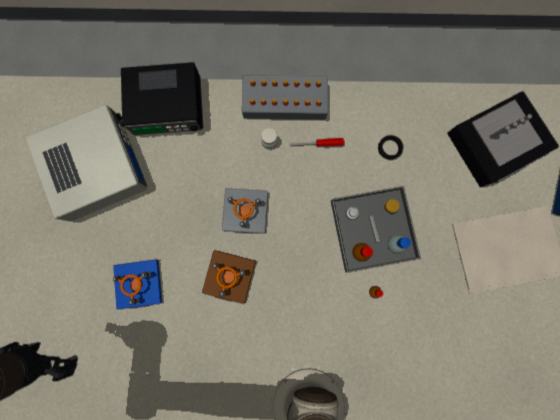

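The amber flask stands in the tray, at about (362,252) in top and (173,215) in scene. A smaller one stands outside the tray at (376,292) in top. The grey cradle is at about (245,210) in top and (320,225) in scene. Next I'll zoom in.

```bash
cat > h.py <<'E'
import numpy as np,cv2
from scipy.optimize import least_squares
def K(c): 
    f=210/np.tan(np.radians(c['fovy']/2)); return f
def proj(c,X):
    p=np.asarray(c['R'])@np.asarray(X,float)+c['t'];f=K(c);return np.array([f*p[0]/p[2]+c['cx'],f*p[1]/p[2]+c['cy']])
def atz(c,uv,z):
    f=K(c);R=np.asarray(c['R']);d=R.T@np.array([(uv[0]-c['cx'])/f,(uv[1]-c['cy'])/f,1]);o=-R.T@c['t'];return o+d*(z-o[2])/d[2]
E
python3 - <<'E'
import cv2
t=cv2.imread('pics/top0.png');s=cv2.imread('pics/scene0.png')
cv2.imwrite('pics/a.png',cv2.resize(t[180:305,325:425],None,fx=4.5,fy=4.5,interpolation=cv2.INTER_CUBIC))
cv2.imwrite('pics/b.png',cv2.resize(t[180:240,215:275],None,fx=9,fy=9,interpolation=cv2.INTER_CUBIC))
cv2.imwrite('pics/c.png',cv2.resize(s[185:265,95:225],None,fx=6,fy=6,interpolation=cv2.INTER_CUBIC))
cv2.imwrite('pics/d.png',cv2.resize(s[190:260,275:365],None,fx=8,fy=8,interpolation=cv2.INTER_CUBIC))
E
```

```text
(no output)
```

View pics/a.png

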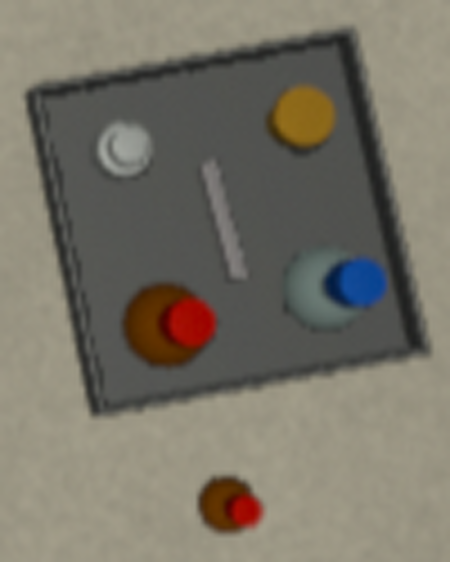

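View pics/b.png

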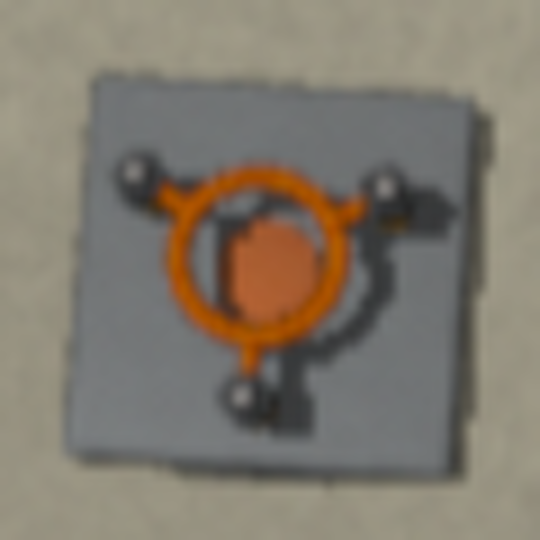

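View pics/c.png

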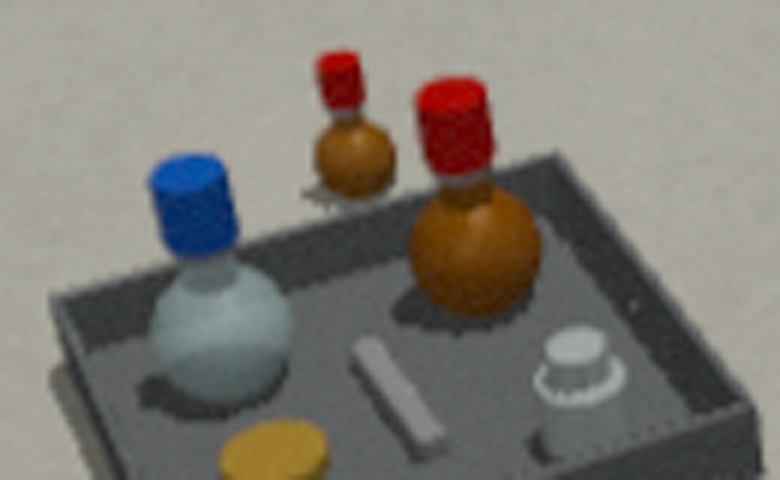

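View pics/d.png

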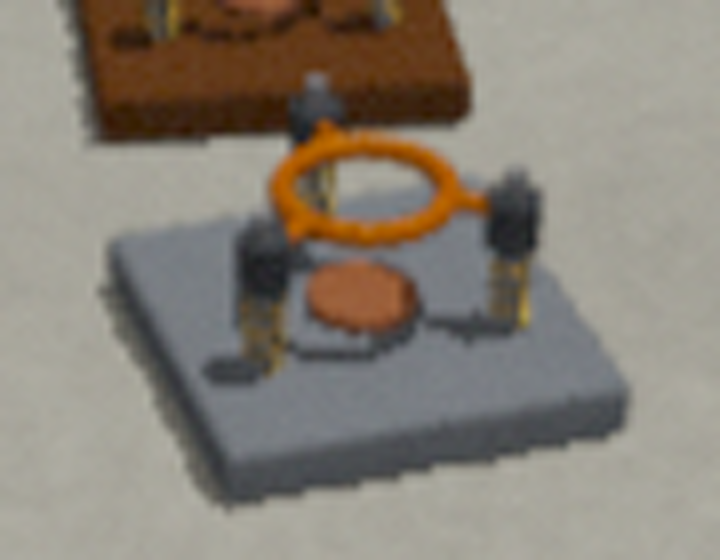

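```bash
cat > m.py <<'E'
from h import *
from bench import calibration
T=calibration('top');S=calibration('scene')
def u(p,s,o): return [(p[0]+.5)/s-.5+o[0],(p[1]+.5)/s-.5+o[1]]
a=lambda *p:u(p,4.5,(325,180)); b=lambda *p:u(p,9,(215,180)); c=lambda *p:u(p,6,(95,185)); d=lambda *p:u(p,8,(275,190))
def tri(tu,su):
    r=least_squares(lambda X:np.r_[proj(T,X)-tu,proj(S,X)-su],[400,0,50]);return r.x.round(1),r.fun.round(2)
def show(n,t,s,z):
    print(n,'tri',*tri(t,s),'top@z',atz(T,t,z).round(1),'scene@z',atz(S,s,z).round(1))
if __name__=='__main__':
    show('stopper top',a(190,321),c(452,92),105)
    show('bulb',a(168,325),c(475,250),28)
    show('ring',b(259,258),d(363,187),62)
    show('disc',b(276,270),d(361,296),21)
    show('spare top',a(359,282),c(190,172),105)
    for n,p in dict(l=(138,175),r=(387,186),bot=(243,397)).items(): print('post',n,atz(T,b(*p),74).round(1))
    for p in [(97,75),(475,97),(457,478),(68,455)]: print('cr corner',atz(T,b(*p),20).round(1))
    for p in [(28,92),(350,33),(428,350),(97,412)]: print('tray corner',atz(T,a(*p),35).round(1))
E
python3 m.py
python3 - <<'E'
# mask based
import cv2,numpy as np
for n in('top','scene'):
    im=cv2.imread(f'pics/{n}0.png').astype(int);B,G,R=im[...,0],im[...,1],im[...,2]
    red=((R>120)&(G<45)&(B<45)).astype(np.uint8)
    orange=((R>150)&(G>60)&(G<125)&(B<60)).astype(np.uint8)
    for nm,m in(('red',red),('or',orange)):
        k,l,st,ce=cv2.connectedComponentsWithStats(m)
        for i in range(1,k):
            if st[i,4]>25 : print(n,nm,st[i],ce[i].round(1))
E
```

```text
stopper top tri [ 435.8 -151.7  103.2] [0.49 0.07 0.44 0.04] top@z [ 435.9 -149.9  105. ] scene@z [ 438.4 -152.8  105. ]
bulb tri [ 435.4 -153.8   26.9] [0.16 0.03 0.14 0.01] top@z [ 435.5 -153.1   28. ] scene@z [ 437.  -154.2   28. ]
ring tri [553.8 193.2  61.3] [ 0.5   0.18  0.45 -0.06] top@z [554.2 194.6  62. ] scene@z [554.8 191.6  62. ]
disc tri [555.5 192.   22.4] [ 0.18  0.07  0.16 -0.02] top@z [555.9 192.7  21. ] scene@z [553.6 192.4  21. ]
spare top tri [ 461.1 -255.9  102.2] [0.6  0.06 0.51 0.08] top@z [ 461.1 -253.3  105. ] scene@z [ 465.2 -256.7  105. ]
post l [578.6 232.7  74. ]
post r [576.4 153.5  74. ]
post bot [508.3 197.3  74. ]
cr corner [621.  254.6  20. ]
cr corner [615.5 127.8  20. ]
cr corner [487.8 131.2  20. ]
cr corner [493.4 259.7  20. ]
tray corner [586.4 -61.6  35. ]
tray corner [ 629.4 -275.1   35. ]
tray corner [ 421.8 -319.3   35. ]
tray corner [ 379.  -105.1   35. ]
top red [317 138  27   7 145] [329.9 141.4]
top red [363 246  10  11  85] [367.2 251.2]
top red [377 290   6   7  30] [379.1 293. ]
top or [233 199  22  22 172] [243.9 209.1]
top or [217 267  22  23 176] [227.4 276.8]
top or [119 275  22  23 143] [132.6 284.1]
scene red [165 198  11   6  52] [169.7 200.8]
scene red [222 301  41  19 381] [241.7 309.9]
scene red [502 314  12   6  29] [507.5 316.6]
scene or [298 170  12  10  28] [302.  173.9]
scene or [302 173  18   8  29] [311.4 178.1]
scene or [309 206  26  14 104] [319.8 213.1]
scene or [315 223  10   7  38] [320.1 226. ]
scene or [132 256  16   9  76] [139.4 259.8]
```

Request:
{"method": "drive_tool", "body": {"increments": [[0.3,[0.157,0.106,0],0],[0.3,[0.157,0.106,0],0],[0.3,[0.157,0.106,0],0],[0.3,[0.157,0.106,0],0],[0.3,[0.157,0.106,0],0],[0.3,[0.157,0.106,0],0],[0.3,[0.157,0.106,0],0],[0.3,[0.157,0.106,0],0],[0.3,[0.157,0.106,0],0],[0.3,[0.157,0.106,0],0],[0.3,[-0.005,0.17,0],0],[0.3,[-0.005,0.17,0],0],[0.3,[-0.005,0.17,0],0],[0.3,[-0.005,0.17,0],0],[0.3,[-0.005,0.17,0],0],[0.3,[0,0,0],0],[0.3,[0,0,0],0]]}}

```text
clock: 2.22
position: [457.7, -89.9, 204.0]
ee_rot: [0.988, -0.153, 0.0, -0.0]
contact_force: [0.7, -0.5, -0.6]
gripper_width: 55.6
```

Request:
{"method": "drive_tool", "body": {"increments": [[0.3,[-0.003,0.11,0],0],[0.3,[-0.003,0.11,0],0],[0.3,[0,0,0.1],0],[0.3,[0,0,0.1],0],[0.3,[0,0,0],0],[0.3,[0,0,0],0]]}}

```text
clock: 2.98
position: [437.3, -151.9, 145.1]
ee_rot: [0.988, -0.151, 0.001, 0.0]
contact_force: [-0.7, -0.5, 0.5]
gripper_width: 55.3
```

```bash
python3 - <<'E'
from bench import *
import cv2
from h import *
s=read_state();print(s['position'],s['contact_force'],s['joints'])
for n,(y0,y1,x0,x1) in dict(scene=(130,260,90,230),top=(180,300,310,430)).items():
    im=get_image(n)[:,:,::-1];cv2.imwrite(f"pics/{n}1.png",im)
    cv2.imwrite(f"pics/{n}1z.png",cv2.resize(im[y0:y1,x0:x1],None,fx=4.5,fy=4.5,interpolation=cv2.INTER_CUBIC)); print(n,proj(calibration(n),s['position']))
E
```

```text
[ 437.34528017 -151.85833536  145.06578463] [-0.65781873 -0.5376214   0.455951  ] [ 1.86627269e-02  1.64812748e-01 -4.63644034e-01  7.37078645e-04
 -9.40877498e-01  1.24771754e+00]
scene [167.83028657 185.10846429]
top [371.01017666 249.98473217]
```

View pics/scene1z.png

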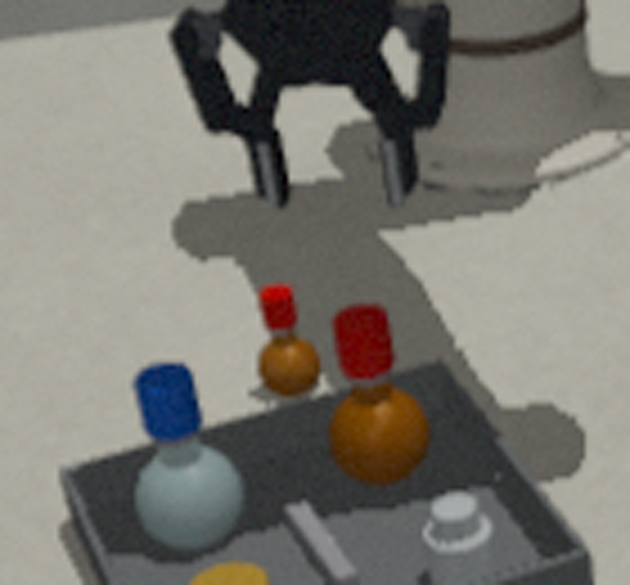

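View pics/top1z.png

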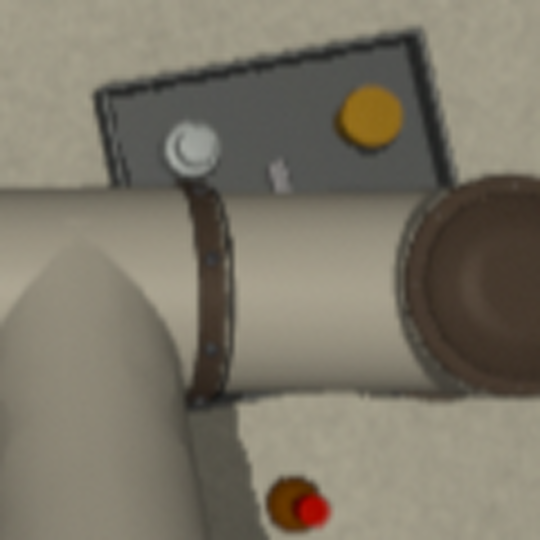

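The flask has not been disturbed. In the scene view, though, the fingertips appear near (164,175), about 14 px above where I project them (168,189). I'll check this against the first picture before going lower.

```bash
python3 - <<'E'
from bench import *
import cv2
from h import *
p=np.array([187.94,595.4,203]);y=np.array([-.301,-.953,0])
im0=cv2.imread('pics/scene0.png');im1=cv2.imread('pics/scene1.png');t0=cv2.imread('pics/top0.png')
c=calibration('scene');ct=calibration('top')
def mark(im,c,p,w,box,fn):
    s=5;x0,y0,x1,y1=box;z=cv2.resize(im[y0:y1,x0:x1],None,fx=s,fy=s,interpolation=cv2.INTER_CUBIC)
    for q,col in((p,(0,255,0)),(p+y*w/2-[0,0,11],(255,0,255)),(p-y*w/2-[0,0,11],(255,0,255)),(p+[0,0,62],(255,255,0))):
        uv=(proj(c,q)-[x0,y0]+.5)*s-.5;print(fn,proj(c,q).round(1));cv2.circle(z,tuple(int(v) for v in uv),3,col,-1)
    cv2.imwrite('pics/'+fn,z)
mark(im0,c,p,85,(350,0,460,100),'m0.png')
mark(im1,c,np.array([437.3,-151.9,145.1]),55,(110,110,230,220),'m1.png')
mark(t0,ct,p,85,(0,320,110,420),'m2.png')
E
```

```text
m0.png [396.5  92.9]
m0.png [382.6  96.7]
m0.png [409.7  96. ]
m0.png [398.7  73. ]
m1.png [167.8 185.1]
m1.png [157.  189.4]
m1.png [180.  188.9]
m1.png [163.9 161.5]
m2.png [ 65.9 349.5]
m2.png [ 84.6 354.2]
m2.png [ 52.1 342.7]
m2.png [ 50.7 355.7]
```

View pics/m0.png

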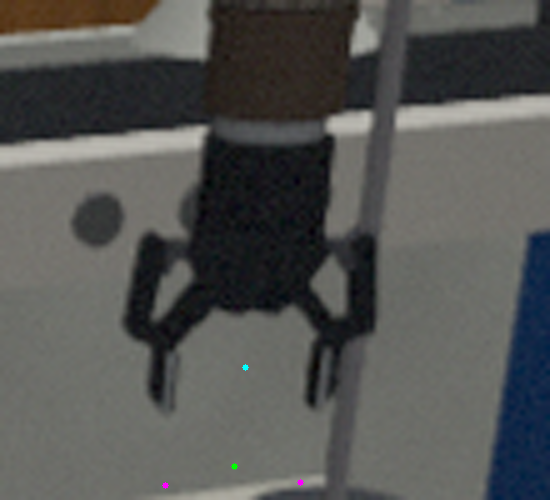

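View pics/m1.png

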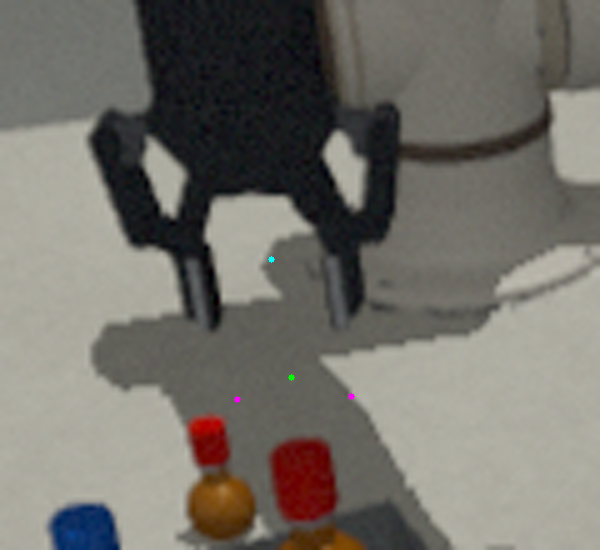

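View pics/m2.png

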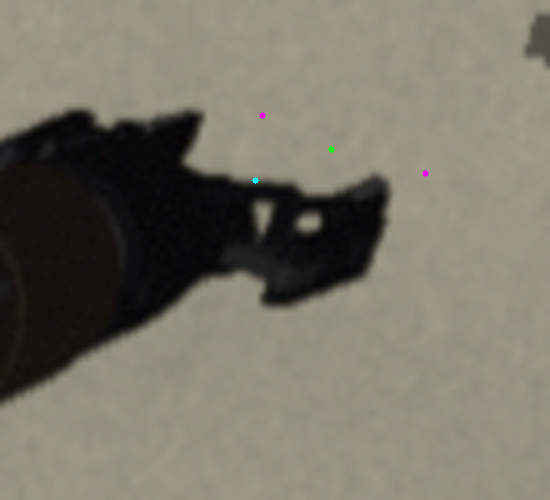

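```bash
python3 - <<'E'
from m import *
A=tri((77,357),(383,81.6));B=tri((40,343),(413.4,81));print(A,B,(A[0]+B[0])/2,'expected tip',187.9,595.4,192-0)
print(proj(T,[0,0,0]),proj(S,[0,0,0]),proj(T,[0,0,200]),proj(S,[0,0,200]))
t=cv2.imread('pics/top0.png');s=cv2.imread('pics/scene0.png')
x=np.hstack([cv2.resize(t[340:420,250:380],(390,240)),cv2.resize(s[70:180,150:260],(240,240))])
cv2.imwrite('pics/e.png',x)
z=cv2.resize(t[320:400,0:110],None,fx=7,fy=7,interpolation=cv2.INTER_CUBIC);z=cv2.convertScaleAbs(z,alpha=2.5,beta=10);cv2.imwrite('pics/f.png',z)
E
```

```text
(array([180.6, 548.1, 242. ]), array([-0.02, -0.01, -0.03,  0.01])) (array([210.1, 635.9, 241.8]), array([-0.07, -0.04, -0.11,  0.03])) [195.35 592.   241.9 ] expected tip 187.9 595.4 192
[308.25665562 405.5978691 ] [204.13010547 157.02066084] [314.84330773 437.28303318] [197.33162481  99.00566521]
```

View pics/e.png

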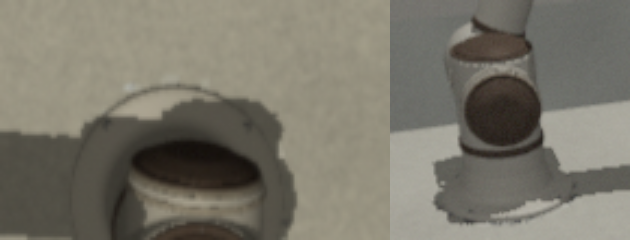

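View pics/f.png

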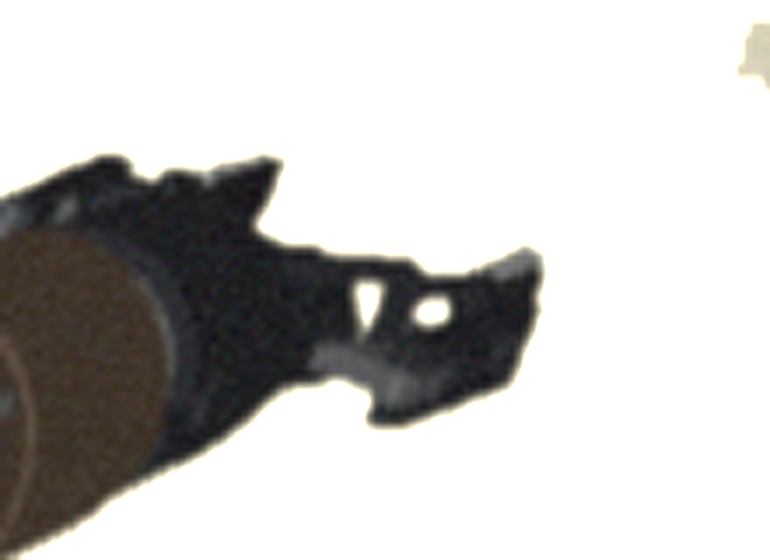

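In both cameras the gripper really stands about 40 mm higher than the reported TCP implies, while its xy agrees to within 3 mm. So I'll set the height by vision and force, and go down in steps.

Request:
{"method": "drive_tool", "body": {"increments": [[0.3,[-0.003,0.002,0.1],0],[0.3,[0,0,0.1],0],[0.3,[0,0,0],0],[0.3,[0,0,0],0]]}}

```text
clock: 3.58
position: [436.4, -152.8, 85.6]
ee_rot: [0.988, -0.152, 0.001, 0.0]
contact_force: [-0.1, 0.7, 0.4]
gripper_width: 55.7
```

```bash
cat > look.py <<'E'
import sys,cv2
from bench import *
from h import *
s=read_state();print(s['position'],s['contact_force'],s['gripper_width'],s['clock'])
n,fn=sys.argv[1:3];x0,y0,x1,y1=map(int,sys.argv[3:7]);k=float(sys.argv[7])
im=get_image(n)[:,:,::-1];cv2.imwrite(f"pics/{fn}_full.png",im)
z=cv2.resize(im[y0:y1,x0:x1],None,fx=k,fy=k,interpolation=cv2.INTER_CUBIC);z=cv2.convertScaleAbs(z,alpha=1.6,beta=10)
cv2.imwrite(f"pics/{fn}.png",z);print(proj(calibration(n),s['position']))
E
python3 look.py scene g1 110 140 220 240 6
```

```text
[ 436.37742417 -152.76805724   85.61325056] [-0.10073977  0.7272286   0.41658435] 55.66074809793455 3.575
[170.98109618 206.36853886]
```

View pics/g1.png

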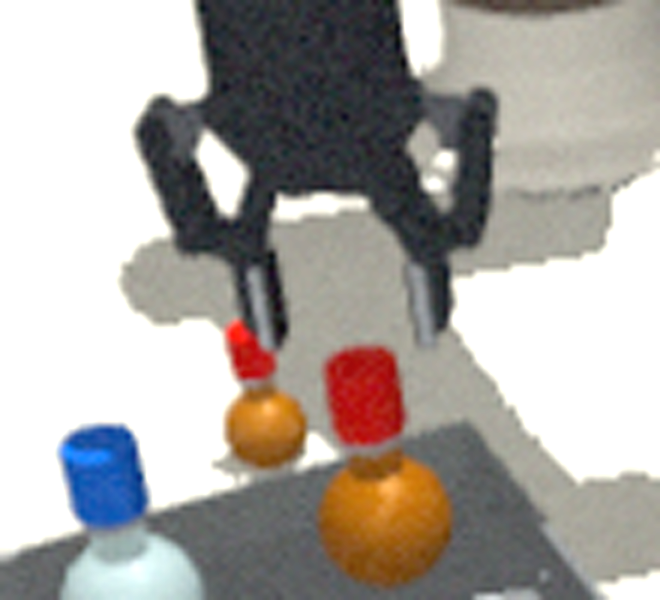

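Fingertips are at about (348,345) in the zoom and the stopper top at (363,365). So the tips are still just above the stopper and about 4 mm to the left. I'll shift across by 4 mm and go down.

Request:
{"method": "drive_tool", "body": {"increments": [[0.3,[0,-0.013,0],0],[0.3,[0,0,0.04],0],[0.3,[0,0,0.04],0],[0.3,[0,0,0],0],[0.3,[0,0,0],0]]}}

```text
clock: 4.25
position: [436.2, -149.0, 59.9]
ee_rot: [0.988, -0.152, -0.0, 0.0]
contact_force: [0.2, 0.1, 0.5]
gripper_width: 55.6
```

```bash
python3 look.py scene g2 110 140 220 240 6
```

```text
[ 436.18031115 -149.0127391    59.89446306] [0.22034874 0.09305873 0.49474653] 55.644223971882155 4.25
[173.98844395 214.94531437]
```

View pics/g2.png

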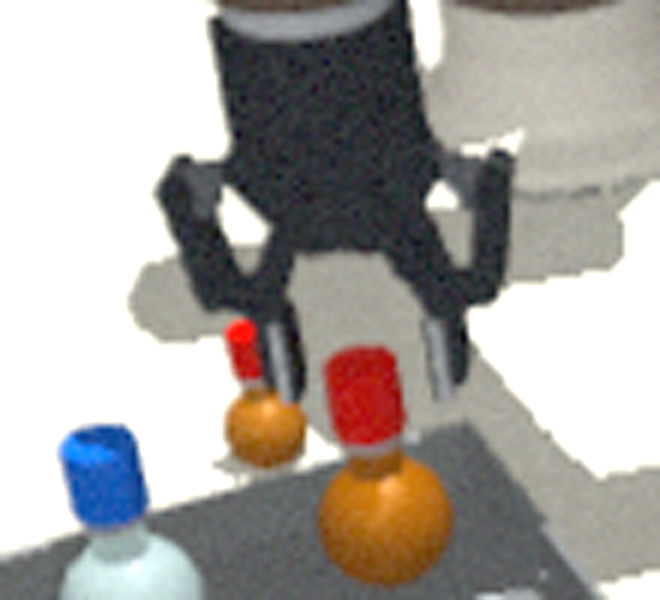

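Now centred, with the tips at mid-stopper height. I'll go down 15 mm more and close.

Request:
{"method": "drive_tool", "body": {"increments": [[0.3,[0,0,0.05],0],[0.3,[0,0,0],0],[-1,[0,0,0],0],[-1,[0,0,0],0],[-1,[0,0,0],0],[-1,[0,0,0],0],[-1,[0,0,0],0],[-1,[0,0,0],0]]}}

```text
clock: 5.3
position: [436.7, -149.2, 45.8]
ee_rot: [0.988, -0.152, 0.001, 0.0]
contact_force: [-1.7, -1.6, 6.2]
gripper_width: 28.4
```

```bash
python3 look.py scene g3 110 140 220 240 6
```

```text
[ 436.68254183 -149.18236342   45.77199603] [-1.65905828 -1.61060781  6.20405352] 28.364230528745725 5.3
[174.74085528 219.85542129]
```

View pics/g3.png

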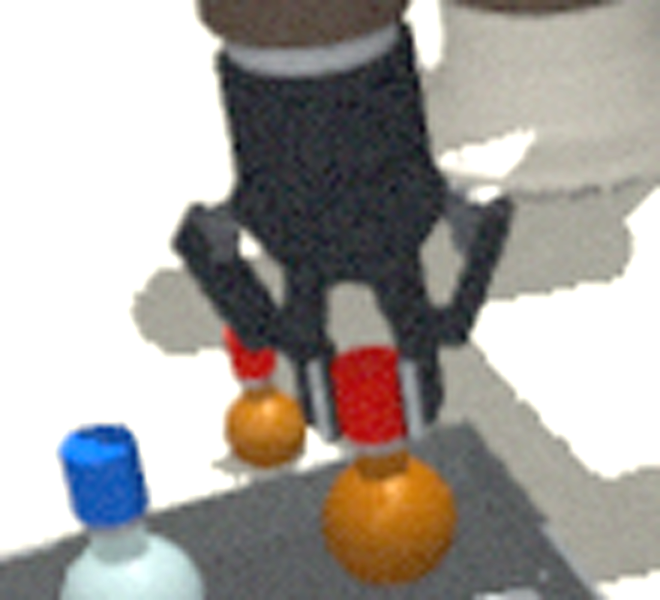

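Request:
{"method": "drive_tool", "body": {"increments": [[-1,[0,0,-0.03],0],[-1,[0,0,-0.07],0],[-1,[0,0,-0.1],0],[-1,[0,0,-0.1],0],[-1,[0,0,-0.1],0],[-1,[0,0,-0.08],0],[-1,[0,0,0],0],[-1,[0,0,0],0]]}}

```text
clock: 6.35
position: [435.0, -148.5, 187.7]
ee_rot: [0.988, -0.153, -0.001, -0.0]
contact_force: [-0.9, -0.4, -2.8]
gripper_width: 28.8
```

```bash
python3 look.py scene g4 95 90 225 260 4.5
```

```text
[ 434.970177   -148.53542353  187.66381222] [-0.87654931 -0.36955757 -2.77037929] 28.81877228985884 6.35
[166.46297053 168.38527049]
```

View pics/g4.png

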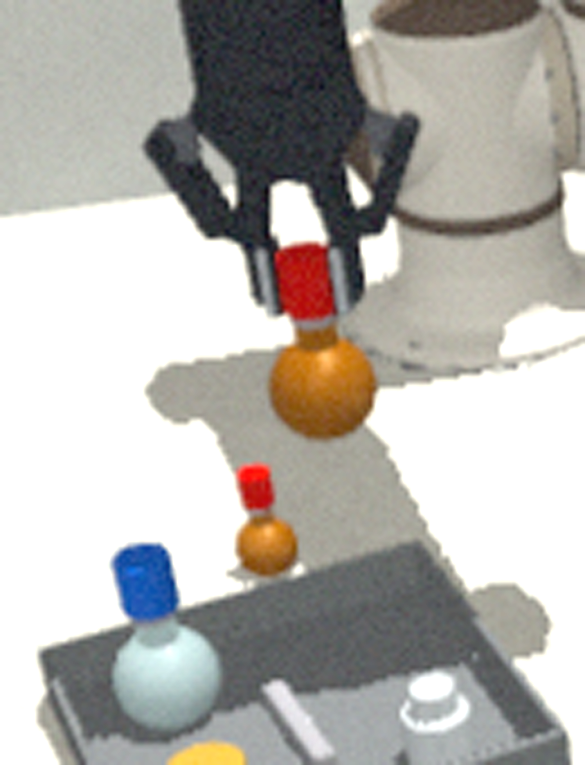

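Request:
{"method": "drive_tool", "body": {"increments": [[-1,[0.004,-0.08,0],0],[-1,[0.004,-0.15,0],0],[-1,[0.004,-0.15,0],0],[-1,[0.004,-0.15,0],0],[-1,[0.004,-0.15,0],0],[-1,[0.004,-0.15,0],0],[-1,[0.004,-0.15,0],0],[-1,[0.004,-0.15,0],0],[-1,[0.004,-0.077,0],0],[-1,[0,0,0],0],[-1,[0,0,0],0],[-1,[0,0,0],0]]}}

```text
clock: 7.9
position: [555.1, 192.0, 189.1]
ee_rot: [0.988, -0.153, -0.0, 0.0]
contact_force: [0.4, -0.8, -2.6]
gripper_width: 28.3
```

```bash
python3 look.py scene g5 260 120 380 260 5; python3 look.py top g6 180 140 310 270 5
python3 - <<'E'
from h import *
from bench import calibration
S=calibration('scene');print(proj(S,[435,-149.5,170]),'seen 166.4 175.6')
E
```

```text
[555.10377303 191.96653889 189.08385698] [ 0.40057044 -0.76511012 -2.58469952] 28.273453577018667 7.9
[321.32524439 166.28813208]
[555.20327148 192.07204405 189.27344919] [ 0.63082947 -0.45338031 -2.74135989] 28.434576398283752 7.95
[239.88779791 201.06422905]
[167.1647087  175.18739559] seen 166.4 175.6
```

View pics/g5.png

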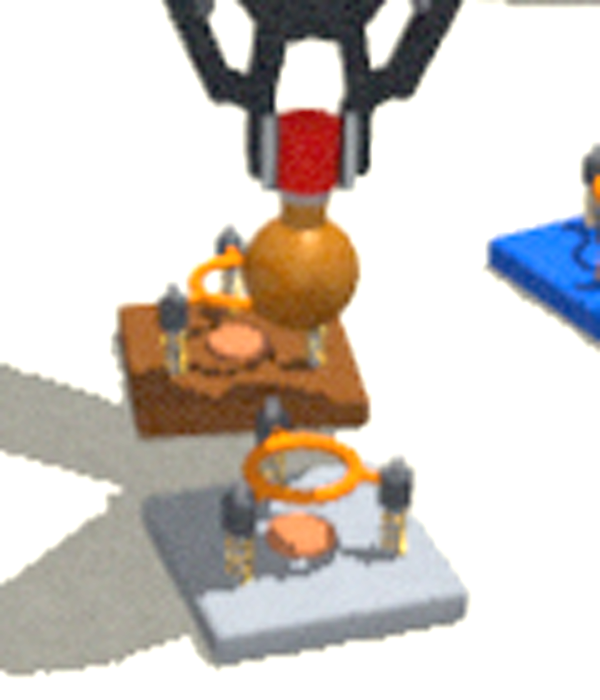

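View pics/g6.png

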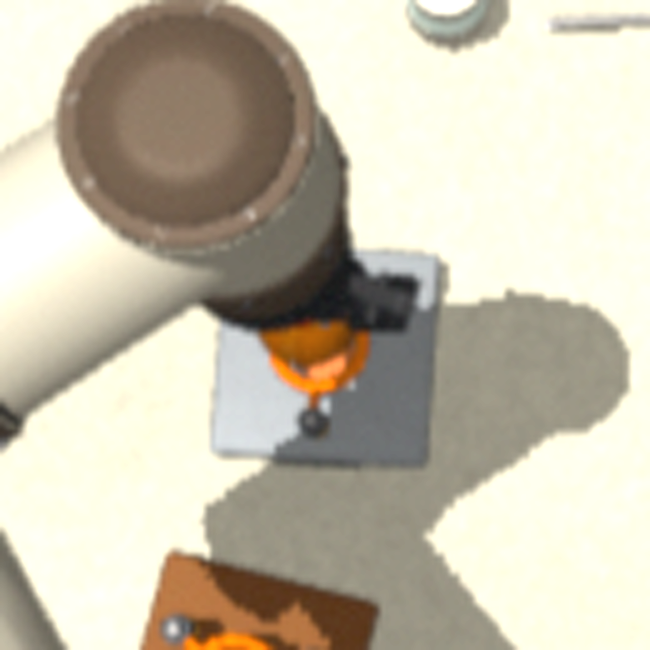

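```bash
python3 - <<'E'
from m import *
print('bulb',tri((241.3,202),(319.8,173.6)))
b2=lambda x,y,o:((x+.5)/5-.5+o[0],(y+.5)/5-.5+o[1])
print('bulb scene @z', atz(S,(319.8,173.6),171.5), 'top', atz(T,(241.3,202),171.5))
print('ring top g6?'); print('ring scene',atz(S,b2(304,466,(260,120)),62))
E
```

```text
bulb (array([555.3, 189.3, 170.9]), array([ 0.34,  0.13,  0.32, -0.04]))
bulb scene @z [556.42151815 188.0517475  171.5       ] top [555.55728747 190.15428697 171.5       ]
ring top g6?
ring scene [554.60068471 192.93628361  62.        ]
```

Request:
{"method": "drive_tool", "body": {"increments": [[-1,[-0.008,-0.011,0.04],0],[-1,[0,0,0.08],0],[-1,[0,0,0.08],0],[-1,[0,0,0.05],0],[-1,[0,0,0],0],[-1,[0,0,0],0]]}}

```text
clock: 8.75
position: [554.9, 197.3, 114.9]
ee_rot: [0.988, -0.152, 0.001, -0.0]
contact_force: [-0.8, -0.2, -2.3]
gripper_width: 28.3
```

```bash
python3 look.py scene g7 270 140 370 260 6
```

```text
[554.879998   197.331168   114.93457672] [-0.75381111 -0.24819303 -2.3225361 ] 28.334924991513603 8.75
[322.64420455 193.76747193]
```

View pics/g7.png

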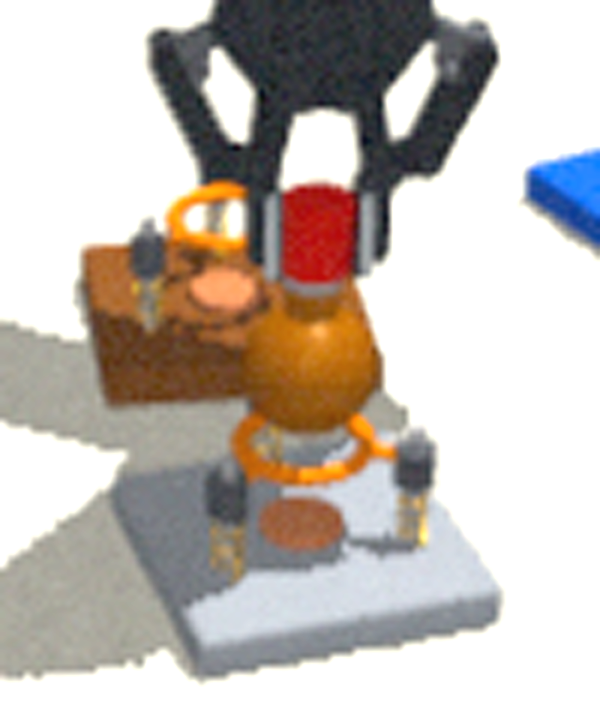

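```bash
python3 - <<'E'
from m import *
q=lambda x,y:((x+.5)/6-.5+270,(y+.5)/6-.5+140)
print('bulb',atz(S,q(313,366),96.9).round(1),'ring',atz(S,q(304.5,441),62).round(1))
im=cv2.imread('pics/g7_full.png').astype(int);B,G,R=im[...,0],im[...,1],im[...,2]
m=((R>80)&(G<.65*R)&(B<40)&(G>.3*R))[185:215,300:345]
for y in range(m.shape[0]):
    x=np.where(m[y])[0]
    if len(x): print(y+185,x.min()+300,x.max()+300,end='; ')
E
```

```text
bulb [555.7 195.2  96.9] ring [555.8 192.3  62. ]
185 300 317; 186 301 328; 187 300 328; 188 300 328; 189 300 329; 190 300 329; 191 300 329; 192 300 330; 193 301 330; 194 307 330; 195 304 331; 196 304 331; 197 308 331; 198 312 331; 199 312 332; 200 313 332; 201 312 332; 202 314 331; 203 314 331; 204 317 330; 205 317 329; 206 316 328; 207 318 327; 208 316 327; 209 311 329; 210 310 330; 211 310 331; 212 309 331; 213 309 331; 214 309 332;
```

Request:
{"method": "drive_tool", "body": {"increments": [[-1,[0.002,0.008,0.02],0],[-1,[0,0,0.02],0],[-1,[0,0,0],0],[-1,[0,0,0],0],[-1,[0,0,0],0]]}}

```text
clock: 9.43
position: [554.1, 194.6, 102.2]
ee_rot: [0.988, -0.152, 0.0, -0.0]
contact_force: [-0.3, -0.2, -2.2]
gripper_width: 28.6
```

```bash
python3 look.py scene g8 270 140 370 260 6
```

```text
[554.1020881  194.55726827 102.23164386] [-0.27110457 -0.2317373  -2.21095396] 28.59916460592584 9.425
[321.32088527 198.40228032]
```

View pics/g8.png

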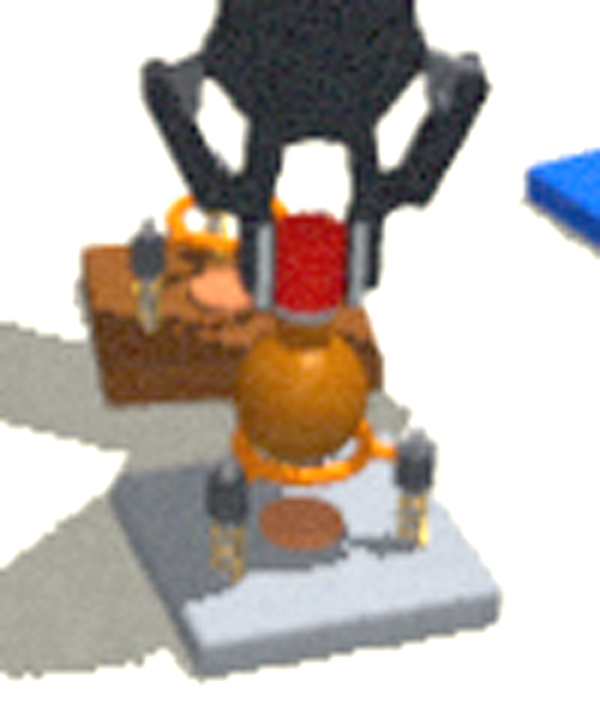

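Bulb centred over the ring (302 against 304 in the zoom), no contact yet. I'll come down gently.

Request:
{"method": "drive_tool", "body": {"increments": [[-1,[0,0,0.01],0],[-1,[0,0,0.01],0],[-1,[0,0,0],0],[-1,[0,0,0],0]]}}

```text
clock: 9.98
position: [555.3, 195.5, 97.2]
ee_rot: [0.988, -0.152, 0.001, -0.001]
contact_force: [1.5, 2.7, 2.8]
gripper_width: 28.8
```

Request:
{"method": "drive_tool", "body": {"increments": [[-1,[0,0,0.01],0],[-1,[0,0,0.01],0],[-1,[0,0,0.01],0],[-1,[0,0,0],0],[-1,[0,0,0],0]]}}

```text
clock: 10.6
position: [555.2, 195.4, 87.9]
ee_rot: [0.988, -0.152, 0.001, -0.001]
contact_force: [1.5, 4.4, 6.4]
gripper_width: 28.5
```

```bash
python3 look.py scene g9 270 140 370 260 6
```

```text
[555.24726137 195.41545701  87.92718776] [1.53913977 4.4414233  6.35038621] 28.51863912183559 10.6
[321.69124856 203.66688936]
```

View pics/g9.png

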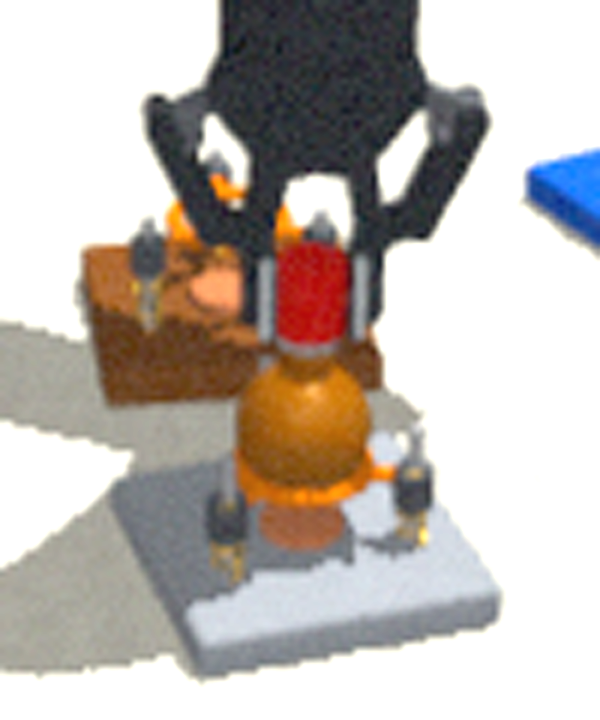

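Request:
{"method": "drive_tool", "body": {"increments": [[-1,[0,-0.003,0.008],0],[-1,[0,0,0.008],0],[-1,[0,0,0.009],0],[-1,[0,0,0],0],[-1,[0,0,0],0],[-1,[0,0,0],0]]}}

```text
clock: 11.4
position: [555.3, 195.6, 80.9]
ee_rot: [0.988, -0.152, 0.001, -0.0]
contact_force: [0.9, 2.7, 8.9]
gripper_width: 28.4
```

```bash
python3 look.py scene h1 270 140 370 260 6;  python3 look.py scene h2 0 0 560 420 1.4
```

```text
[555.33000499 195.57649648  80.88196962] [0.94189872 2.654035   8.94735719] 28.421827233484233 11.4
[321.69663754 206.16009343]
[555.3388649  195.62211662  80.90697361] [0.90171042 1.82891048 8.34741053] 28.629030870357163 11.45
[321.71569293 206.14970364]
```

View pics/h1.png

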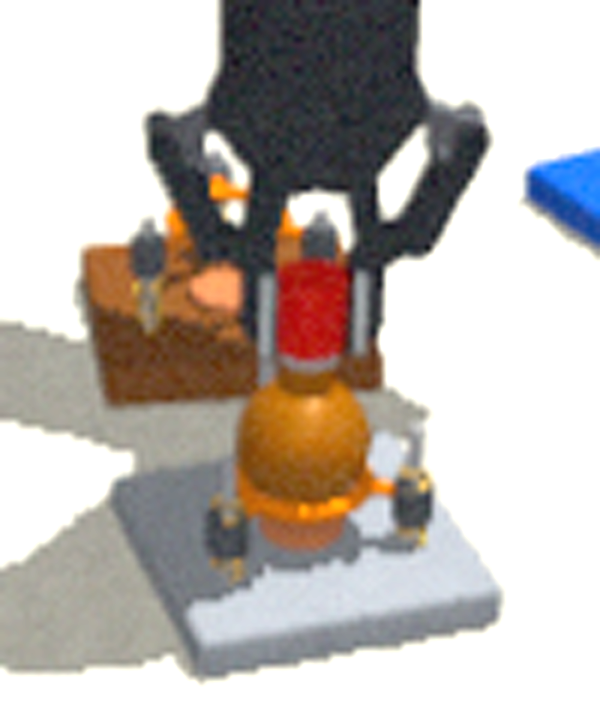

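View pics/h2.png

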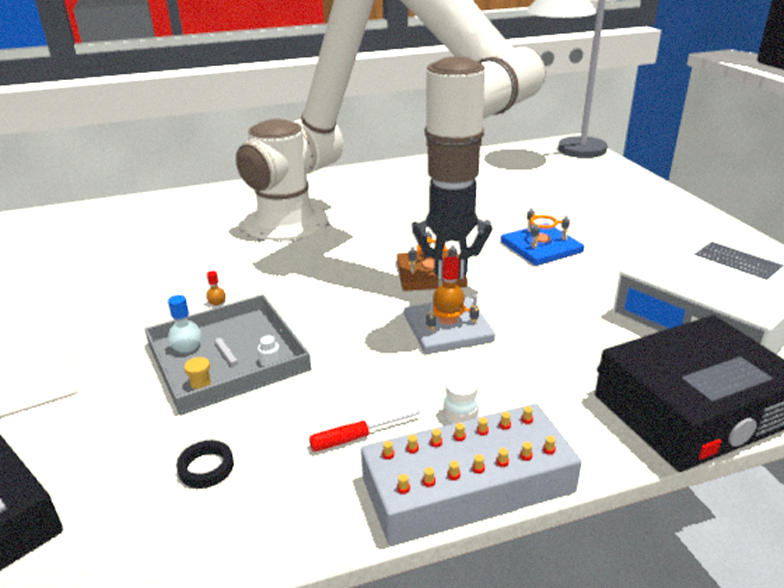

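Request:
{"method": "drive_tool", "body": {"increments": [[-1,[0,0,0.005],0],[-1,[0,0,0],0],[-1,[0,0,0],0],[-1,[0,0,0],0],[-1,[0,0,0],0],[-1,[0,0,0],0]]}}

```text
clock: 12.25
position: [555.3, 195.6, 79.5]
ee_rot: [0.988, -0.152, 0.001, -0.0]
contact_force: [1.1, 2.8, 8.9]
gripper_width: 28.5
```

```bash
python3 look.py scene i1 270 140 370 260 6; python3 -c "
from bench import *
print(job_done())"
```

```text
[555.34059653 195.57978501  79.51692766] [1.09493273 2.7600797  8.85969368] 28.480787335688156 12.25
[321.6861725  206.64228858]
the job is handed in; nothing more can be done
None
```

View pics/i1.png

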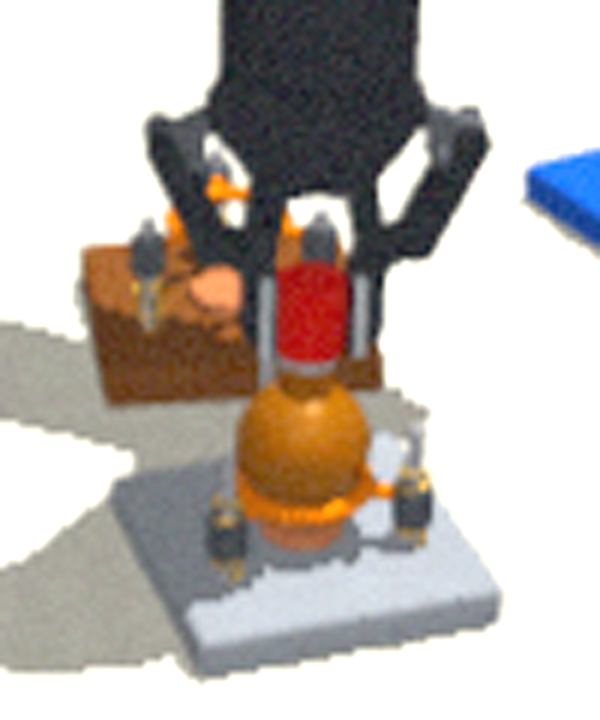

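I picked the large amber flask out of the tray, seated it upright in the grey cradle's orange ring and pressed it down. I handed the job in at about 12.3 s with the flask still gripped and pressed.

- **Ring travel:** the ring is about 16–18 mm down of its 24 mm. The TCP came down about 18 mm after contact. The last force reading (8.9 N, on top of about 2.3 N of flask weight) points to about 16 mm. The force rose smoothly, so the ring never reached the stop.
- **Last picture:** the flask stands upright in the sunken ring. The full view just before the final 1.5 mm of pressing showed the spare flask, the small flask and everything else in view where it was.
- **Checks that disagreed:**
  - In both cameras the gripper stood about 40 mm higher than the reported TCP and the stated finger geometry imply. I set the grasp height from the picture and the seating height from the measured flask position and the contact force.
  - The flask hung about 3 mm to one side of the reported TCP, which I corrected before seating it.
  - A side force of about 3 N remained at the end.

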